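Take the pressure gauge out of its sliding-lid case at the ball press

TASK

Slide the blue lid of the grey gauge case back along its tracks, without running it out of them, until the compartment with the pressure gauge is clear. Lift the gauge out and set it down gently, dial up, in the middle of the green rubber mat, then slide the lid fully shut again to keep the dust out. Leave the jar, the hose coupler and the awl where they are.

Things in the scene. Friction and masses are not known exactly. Their poses are not given: they have to be found in the camera images.
- case: Grey steel gauge case, screwed to the bench: 210 long (x) x 134 wide (y) x 48 mm high. Origin: on the bench, midway along the tracks. +x: along the tracks from the closed front end, nearer the robot, to the far end, where the lid slides out. Front wall 5 mm thick, inner face at x = -102.5 mm, is the lid's stop. Flat screw ears stick out 16 mm at the sides.
- tracks (a point): Point on the case's centre line at the far, open end of the two tracks (case x = 102.5 mm), level with the ledges the lid rides on (z = 39 mm). The tracks are 205 mm long; lips 6 mm wide (z = 45 to 48 mm) hold the lid's edges down and leave an opening 112 mm wide. Open more than about 150 mm, the lid starts to fall out of them.
- bay (a point): Centre of the floor of the gauge's compartment (case x = -52.5 mm, z = 6 mm), axes as the case's. The compartment is 100 mm long (x), at the front half, and is clear when the lid is 95 to 120 mm open. The other half stays covered and is empty.
- lid: Loose blue lid, 204 x 121 x 4 mm, about 0.16 kg, in the tracks with 2 mm play upward and 1.5 mm to each side; slides with about 1 to 3 N. Origin: centre of its underside, axes as the case's. Its x in the case's frame is how far it is open: 0 (within 1 mm) when shut against the front wall; starts 0 to 25 mm open. Pushed by its ridge: open towards +x, shut towards -x.
- ridge (a point): Centre of the top face of the lid's black finger ridge: 12 mm high above the lid, 8 mm thick along the lid's x, 80 mm wide across it. Its centre is 38 mm behind the lid's front edge (x = -64.5 mm, z = 16 mm in the lid's frame). The lid is flat on both sides of it.
- gauge: Black ball-pressure gauge, white dial, lying dial up: round body 44 mm diameter, 32 mm high, 0.17 kg. Origin: centre of the round body's underside, z up out of the dial. A brass stem and thin needle stick out along its +x at 15 mm height, to 60 mm from the origin. Lies in the compartment, needle along the case's +x within 0.15 rad; at least 30 mm free either side in y for fingers.
- mat: Green rubber mat fixed on the bench, 130 x 130 x 4 mm. Origin: centre of its underside, on the bench; top at 4 mm.
- jar: Bystander: white jar with a yellow cap, 52 mm diameter, 62 mm high, standing. Origin: centre of its underside.
- coupler: Bystander: brass and steel air-hose coupler standing on end, 28 mm diameter, 52 mm high. Origin: centre of its underside.
- awl: Bystander: awl like a screwdriver, 150 mm long, lying on the bench along its x. Origin: on the bench under it.
Mind the look-alikes: they are no part of the job. What is meant by the lid is not brown, and is the larger of those in its own colour.

How it is judged:
On the way, in this order (a step that is already met when the one before it is completed fails the run):
1. the lid is slid open in its tracks, at least 95 mm, and the gauge's compartment is clear (x of lid in the frame of case above 0.095 m and z of lid in the frame of case between 0.033 and 0.047 m), for 0.2 s.
2. the gauge lies dial up in the middle of the mat, let go (horizontal distance between gauge and mat below 0.03 m and height (world z) of gauge below 0.008 m and angle between gauge's own z axis and vertical below 0.12 rad and linear speed of gauge below 0.03 m/s and contact force between the fingers and gauge below 0.1 N), for 0.2 s.
At the end, for the whole second after the job is handed in: The gauge lies at rest on the mat, dial up (within 0.12 rad), its round body's centre within 30 mm of the mat's centre; the lid is in its tracks and shut to within 4 mm of its stop; all released (horizontal distance between gauge and mat below 0.03 m and height (world z) of gauge between 0.001 and 0.008 m and angle between gauge's own z axis and vertical below 0.12 rad and linear speed of each of gauge, lid below 0.03 m/s and x of lid in the frame of case between -0.004 and 0.004 m and y of lid in the frame of case between -0.005 and 0.005 m and z of lid in the frame of case between 0.036 and 0.043 m and angle between the z axis of lid and the z axis of case, either way round below 0.05 rad); the robot touches nothing.
It fails at once if the lid leaves its tracks (z of lid in the frame of case below 0.028 m or z of lid in the frame of case above 0.055 m or angle between the z axis of lid and the z axis of case, either way round above 0.2 rad or x of lid in the frame of case above 0.19 m).
It fails at once if the gauge is dropped or thrown (moves faster than 0.45 m/s out of the fingers: a fall of over 10 mm) (linear speed of gauge above 0.45 m/s and contact force between the fingers and gauge below 0.1 N).
It fails at once if the gauge is tipped over by more than 0.8 rad (angle between gauge's own z axis and vertical above 0.8 rad).
It fails at once if the jar, the coupler or the awl is moved by more than 25 mm (distance of any of jar, coupler, awl from where it was at the start of the episode above 0.025 m).
It also fails if it takes over 66 s, if anything falls off the work surface, if the arm or the gripper's body presses on something with over 40 N, if the wrist force passes 120 N, or if a joint passes its speed limit or range.

ROBOT

A 7-joint arm with a two-finger parallel gripper is mounted at the origin on the work surface. World frame = base frame: x ahead of the robot, y to its left, z up, the work surface at z = 0. Lengths are in m, angles in rad, forces in N, time in s.
With the tool pointing down it reaches from about 0.425 to 0.925 m from the base axis. Payload 6.8 kg.
Tool frame: the origin (TCP) lies at the very end of the fingers, on their centre line; the grasp point (between the pads) lies 19 mm behind it (r.grip_depth is the distance from the TCP to the grasp point, in m); z points along the fingers, y is the direction in which the jaws open and shut (so a half turn about z gives the same grasp; the last joint's range is limited). The gripper opens to 85 mm and grips with 20 to 120 N. Pads are 22 mm wide; open, the fingers measure 114 mm over their backs; the gripper's body (76 mm by 85 mm) begins 54 mm behind the grasp point. The pads swing forward as they close: fully open they stand 13 mm farther back than shut.
Start: joints at [1.125, 0.477, 0.022, 1.555, -0.011, 1.109, -0.083], TCP at [0.224, -0.637, 0.231] pointing down, gripper open.
Joint ranges: [-2.96, 2.96], [-0.34, 2.1], [-1.41, 1.46], [0.24, 2.44], [-1.37, 4.51], [0.17, 1.92], [-2.96, 2.96]. Speed limits (rad/s): [2.39, 2.39, 3.14, 3.14, 3.14, 3.14, 3.14].

INTERFACE

Orientations are given as a rotation vector (axis times angle).
In Python, from bench import r, grab_frame gives the robot as it stands. The module is installed in compiled form; this text tells all that it offers.
- The arm moves only by the tool play_rows, never from a script. Its argument "increments" is a list of rows, each a list of 7 numbers: the shift along the tool's x, y, z in mm, then the turn, a rotation vector about the tool's x, y, z in rad, then the closure in counts, from 0 (fully open) to 255 (shut). In form: [[tx, ty, tz, rx, ry, rz, claw], ...]. A call has 1 to 5 rows; each row shifts and turns the pose as measured when the row begins, along the tool's axes as they then stand; what a row does not reach is not made up. A row lasts 1/10 s, in which the tool goes at most 50 mm and 8.59 degrees, less where a joint would pass 70% of its speed; a pose out of reach is approached as far as the arm can. A call is refused whole if a number of a shift passes 50 or a number of a turn 0.15, either way. A call with a gripper value outside its range is refused whole. The fingers move at their own pace and stop on an object; "force" is the grip in N (left out, the last holds). Time passes only in rows, so rows that do not move let the fingers close. It gives the time, the measured TCP pose, the force and the opening at its end, in the units of the state.
- r.get_obs(): the state, without advancing time (a new reading comes with each control period).
- grab_frame(name): name is "scene" or "top" or "wrist"; returns a dict with "color" (480x640x3 uint8, blue, green, red), "depth" (480x640 float32, m along the optical axis (not along the pixel's ray), 0 where there is no reading), "K" (3x3 intrinsics, pixels), "T" (4x4, takes a point from camera to world coordinates). Camera axes: x right, y up, looking along -z (the intrinsics and any distortion apply to the point x, -y, -z); pixel columns grow to the right and rows downward; lengths in m; the calibration is good to about 2 mm. A picture is of the moment at which its call begins.
- r.hand_in(): hands the job in, once; it reports no verdict.
The state is a dict: "clock": time; "joints": joint angles; "qvel": joint speeds; "tau": joint torques, N m; "tcp_pos": TCP position; "orientation": TCP orientation; "contact_force": force on the tool from outside, world axes, zero at the start; "moment": the same for the moment, N m; "grip_width": finger opening in m.
Only numpy, scipy, OpenCV 4.12 (cv2) and the standard library are available. Lean on these libraries where they do the work, as an engineer would, in place of code of your own. Each camera call takes 0.05 s, during which the arm holds its last target.

## Working session

There is one attempt and no reset: what is moved stays moved. The work goes in short steps, Python scripts to look and compute and a tool call to move; the robot and the scene stay as the last step left them, time stands still between calls to the robot, and variables do not carry over. Pictures are saved under pics/ and viewed, and the job is handed in when it is done.

Besides the shell and the picture viewer there is one more tool, called after ">>>" by a JSON object that holds its "method" and its "body". play_rows: Moves the arm, as the interface text tells. Its arguments: {"type":"object","properties":{"increments":{"type":"array","items":{"type":"array","items":{"type":"number"}}},"force":{"type":"number"}},"required":["increments"]}

```bash
mkdir -p pics
cat > h.py <<'E'
import numpy as np, cv2
from scipy.spatial.transform import Rotation as R
from bench import r, grab_frame
def save(f,name,crop=None,s=1):
    c=f["color"]
    if crop: x0,y0,x1,y1=crop; c=c[y0:y1,x0:x1]
    if s!=1: c=cv2.resize(c,None,fx=s,fy=s,interpolation=cv2.INTER_CUBIC)
    cv2.imwrite("pics/"+name,c)
def pt(f,u,v,d=None,z=None):
    K,T=f["K"],f["T"]
    ray=np.array([(u-K[0,2])/K[0,0],-(v-K[1,2])/K[1,1],-1])
    w=T[:3,:3]@ray;o=T[:3,3]
    if z is not None: return o+w*(z-o[2])/w[2]
    if d is None: d=np.median(f["depth"][int(v)-1:int(v)+2,int(u)-1:int(u)+2])
    return o+w*d
def st():
    o=r.get_obs(); print({k:np.round(o[k],4).tolist() for k in o if k not in("qvel","tau")}); print(np.round(R.from_rotvec(o["orientation"]).as_matrix(),4).tolist()); return o
E
python3 - <<'E'
from h import *
st()
for n in("scene","top","wrist"):
    f=grab_frame(n);save(f,n+"0.png");print(f["K"].tolist(),f["T"].round(3).tolist())
    np.savez(n+"0.npz",**f)
E
```

```text
{'clock': 0.0, 'joints': [1.1249, 0.4778, 0.0223, 1.5565, -0.0115, 1.1093, -0.0831], 'tcp_pos': [0.2235, -0.6363, 0.2303], 'orientation': [-3.0951, -0.5279, 0.0006], 'contact_force': [0.149, -0.0368, -0.669], 'moment': [-0.018, -0.059, -0.0312], 'grip_width': 0.0855}
[[0.9435, 0.3315, -0.0007], [0.3315, -0.9435, 0.0017], [-0.0001, -0.0018, -1.0]]
[[589.208420595046, 0.0, 320.32651152865554], [0.0, 589.208420595046, 240.57551844674094], [0.0, 0.0, 1.0]] [[0.868, -0.316, 0.382, 1.049], [0.496, 0.552, -0.67, -0.806], [0.001, 0.772, 0.636, 0.817], [0.0, 0.0, 0.0, 1.0]]
[[444.352715133544, 0.0, 309.827411458075], [0.0, 444.352715133544, 239.7399299578753], [0.0, 0.0, 1.0]] [[-0.016, 0.985, -0.174, 0.43], [-1.0, -0.019, -0.018, -0.018], [-0.021, 0.174, 0.984, 1.014], [0.0, 0.0, 0.0, 1.0]]
[[384.6291454510225, 0.0, 314.98911649116275], [0.0, 384.6291454510225, 237.2915859462269], [0.0, 0.0, 1.0]] [[0.332, 0.892, 0.308, 0.304], [-0.943, 0.314, 0.106, -0.609], [-0.002, -0.326, 0.945, 0.372], [0.0, 0.0, 0.0, 1.0]]
```

View pics/top0.png

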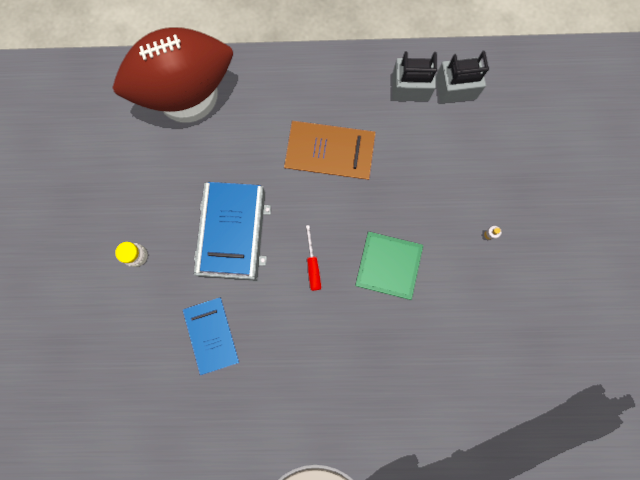

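View pics/scene0.png

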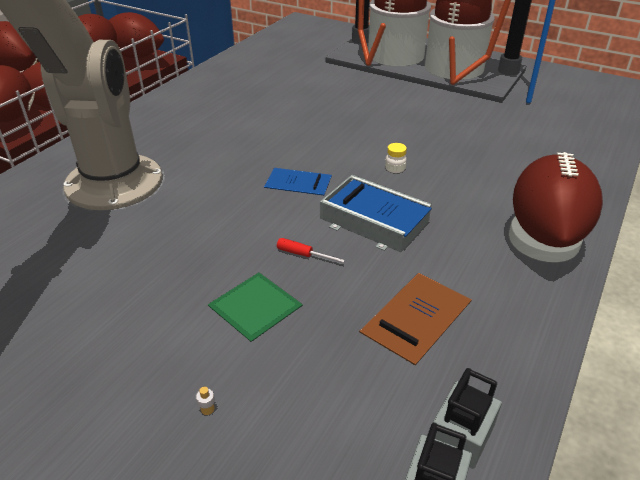

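Top view, which objects could be the lid:
- Blue lid in the grey case at (230,228).
- Smaller blue plate on the bench at (211,336), a look-alike.
- Brown plate at (330,150), a look-alike.

I choose the one in the case. The mat is at (390,265), the awl at (313,262), the jar at (130,253) and the coupler at (493,232).

Run:
```python
from h import *
f=dict(np.load("top0.npz"));save(f,"case0.png",(180,170,290,290),5)
save(f,"mat0.png",(295,215,435,310),5)
```

```text
(no output)
```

View pics/case0.png

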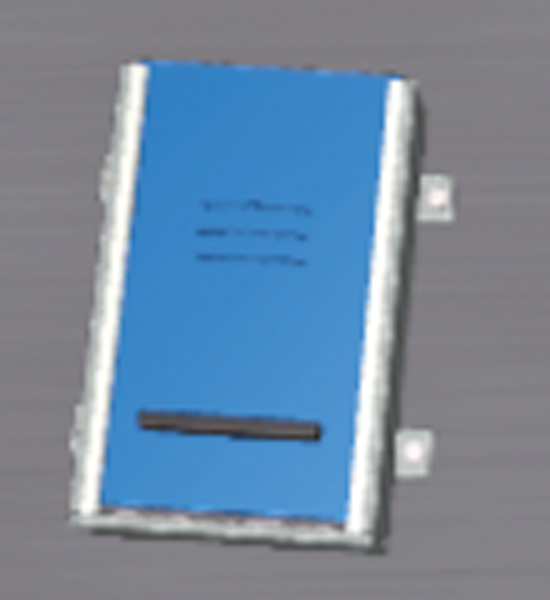

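View pics/mat0.png

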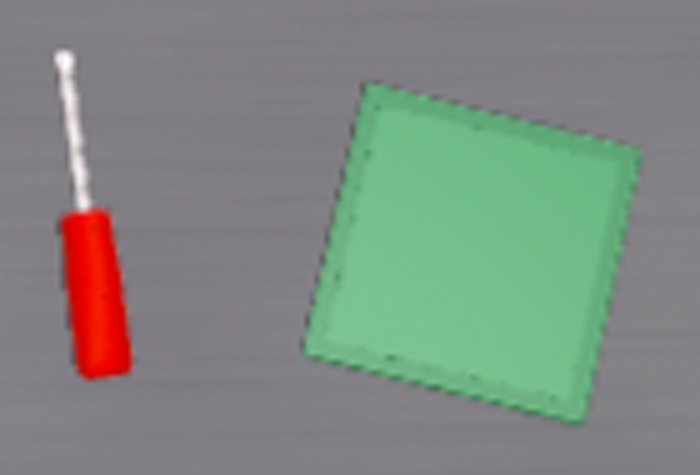

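Close crop: the blue lid sits under the case's white lips. The ridge runs from (140,420) to (320,432) and the front wall is at the bottom, (72,520) to (375,545). The lid is a few mm open.

```bash
cat >> h.py <<'E'
def cp(f,c,x0,y0,s,z): return pt(f,(c[0]+.5)/s-.5+x0,(c[1]+.5)/s-.5+y0,z=z)
E
python3 - <<'E'
from h import *
f=dict(np.load("top0.npz"))
P={k:cp(f,c,180,170,5,z) for k,c,z in [("itl",(149,66),.048),("itr",(388,82),.048),("ibl",(99,512),.048),("ibr",(346,528),.048),("rl",(138,419),.055),("rr",(321,432),.055),("otl",(122,63),.048),("otr",(412,82),.048),("earf",(437,198),.002),("earn",(413,452),.002)]}
for k,v in P.items(): print(k,v.round(4))
for c in [(230,255),(230,240),(215,210),(250,240)]:
  print(c,pt(f,*c).round(4))
for c in [(368,82),(642,152),(582,424),(302,352)]: print("mat",cp(f,c,295,215,5,.004).round(4))
m=np.mean([cp(f,c,295,215,5,.004) for c in [(368,82),(642,152),(582,424),(302,352)]],0);print(m, f["T"][:3,3])
for c in [(64,55),(105,378)]: print("awl",cp(f,c,295,215,5,.01).round(4))
hsv=cv2.cvtColor(f["color"],cv2.COLOR_BGR2HSV)
mk=((hsv[...,0]>50)&(hsv[...,0]<80)&(hsv[...,1]>80)).astype(np.uint8)
c=max(cv2.findContours(mk,0,2)[0],key=cv2.contourArea);rc=cv2.minAreaRect(c);print(rc,pt(f,*rc[0],z=.004))
for n,c,z in [("jar",(127,252),.062),("coup",(495,231),.052)]: print(n,pt(f,*c,z=z).round(3))
E
```

```text
itl [0.7367 0.2261 0.048 ]
itr [0.7267 0.1172 0.048 ]
ibl [0.5338 0.2433 0.048 ]
ibr [0.5248 0.1346 0.048 ]
rl [0.5736 0.2253 0.055 ]
rr [0.5663 0.1448 0.055 ]
otl [0.7384 0.2385 0.048 ]
otr [0.7265 0.1063 0.048 ]
earf [0.6838 0.1003 0.002 ]
earn [0.5638 0.1112 0.002 ]
(230, 255) [0.5689 0.1748 0.0563]
(230, 240) [0.6045 0.1779 0.0437]
(215, 210) [0.674  0.213  0.0434]
(250, 240) [0.6037 0.1333 0.0435]
mat [ 0.6265 -0.1344  0.004 ]
mat [ 0.5913 -0.2584  0.004 ]
mat [ 0.4682 -0.2242  0.004 ]
mat [ 0.5026 -0.0998  0.004 ]
[ 0.54716871 -0.17923838  0.004     ] [ 0.42958238 -0.01787771  1.0144725 ]
awl [0.6409 0.0058 0.01  ]
awl [ 0.492  -0.0105  0.01  ]
((389.1993408203125, 265.1827697753906), (57.959476470947266, 56.32448196411133), 13.706961631774902) [ 0.54627341 -0.17907887  0.004     ]
jar [0.579 0.4   0.062]
coup [ 0.612 -0.406  0.052]
```

>>> {"method": "play_rows", "body": {"increments": [[0,0,0,0,0,0.141,255],[0,0,0,0,0,0.141,255],[0,0,0,0,0,0.141,255]]}}

```text
clock: 0.45
tcp_pos: [0.223, -0.6358, 0.2292]
orientation: [-3.134, 0.155, 0.002]
contact_force: [-0.0, -0.5, -0.6]
grip_width: 0.0439
```

```bash
cat >> h.py <<'E'
C0=np.array([.6305,.1803,0]);CA=-.0855
def case(x,y,z): c,s=np.cos(CA),np.sin(CA); return C0+np.array([c*x-s*y,s*x+c*y,z])
def incase(p): c,s=np.cos(CA),np.sin(CA); d=np.asarray(p)-C0; return np.array([c*d[0]+s*d[1],-s*d[0]+c*d[1],d[2]])
def to(p,yaw=CA):
    o=st(); Rm=R.from_rotvec(o["orientation"]).as_matrix()
    Rt=np.array([[np.cos(yaw),np.sin(yaw),0],[np.sin(yaw),-np.cos(yaw),0],[0,0,-1]])
    print("tool mm",(Rm.T@(np.asarray(p)-o["tcp_pos"])*1000).round(1),"rot",R.from_matrix(Rm.T@Rt).as_rotvec().round(4),"tcp in case",(incase(o["tcp_pos"])*1000).round(1))
E
python3 - <<'E'
from h import *
to(case(-.09,0,.2))
E
```

```text
{'clock': 0.45, 'joints': [1.0598, 0.4796, 0.116, 1.5629, -0.0603, 1.1065, -0.4797], 'tcp_pos': [0.223, -0.6358, 0.2292], 'orientation': [-3.1341, 0.1552, 0.002], 'contact_force': [-0.0237, -0.4671, -0.624], 'moment': [-0.0377, -0.0205, 0.0307], 'grip_width': 0.0439}
[[0.9951, -0.0988, -0.0011], [-0.0988, -0.9951, 0.0037], [-0.0015, -0.0036, -1.0]]
tool mm [ 235.  -851.    31.9] rot [-0.0036  0.0014 -0.0134] tcp in case [-336.4 -847.9  229.2]
```

>>> {"method": "play_rows", "body": {"increments": [[35,-35,0,0,0,-0.013,255],[35,-35,0,0,0,0,255],[35,-35,0,0,0,0,255],[35,-35,0,0,0,0,255],[35,-35,0,0,0,0,255]]}}

```text
clock: 0.95
tcp_pos: [0.4088, -0.4806, 0.2268]
orientation: [-3.136, 0.17, 0.013]
contact_force: [0.9, -0.3, -0.3]
grip_width: 0.0002
```

>>> {"method": "play_rows", "body": {"increments": [[10,-48,0,0,0,0,255],[10,-48,0,0,0,0,255],[10,-48,0,0,0,0,255],[10,-48,0,0,0,0,255],[10,-48,0,0,0,0,255]]}}

```text
clock: 1.45
tcp_pos: [0.4876, -0.2433, 0.2252]
orientation: [-3.136, 0.165, 0.011]
contact_force: [1.3, -0.2, 0.1]
grip_width: -0.0
```

Run:
```python
from h import *
to(case(-.09,0,.15))
```

```text
{'clock': 1.45, 'joints': [0.3894, 0.276, -0.0501, 1.8671, 0.0172, 1.0063, -1.3441], 'tcp_pos': [0.4876, -0.2433, 0.2252], 'orientation': [-3.136, 0.1651, 0.0114], 'contact_force': [1.3421, -0.1935, 0.1042], 'moment': [-0.0056, -0.0155, -0.0341], 'grip_width': -0.0}
[[0.9944, -0.105, -0.0072], [-0.105, -0.9945, 0.0016], [-0.0073, -0.0009, -1.0]]
tool mm [   8.2 -434.4   75.5] rot [-0.0009  0.0073 -0.0197] tcp in case [-106.2 -434.3  225.2]
```

>>> {"method": "play_rows", "body": {"increments": [[1,-48,0,0,0,-0.02,255],[1,-48,0,0,0.005,0,255],[1,-48,0,0,0,0,255],[1,-48,0,0,0,0,255],[1,-48,0,0,0,0,255]]}}

```text
clock: 1.95
tcp_pos: [0.5139, 0.005, 0.2253]
orientation: [-3.138, 0.132, 0.002]
contact_force: [1.0, -0.1, 1.1]
grip_width: 0.0001
```

>>> {"method": "play_rows", "body": {"increments": [[0,-45,12,0,0,0,255],[0,-45,12,0,0,0,255],[0,-45,12,0,0,0,255],[0,-40,12,0,0,0,255],[0,-5,12,0,0,0,255]]}}

```text
clock: 2.45
tcp_pos: [0.5288, 0.2, 0.1658]
orientation: [-3.133, 0.118, -0.006]
contact_force: [-0.1, 0.4, -0.3]
grip_width: -0.0001
```

Run:
```python
from h import *
to(case(-.09,0,.12))
f=grab_frame("wrist");save(f,"w1.png");np.savez("w1.npz",**f)
```

```text
{'clock': 2.45, 'joints': [-0.2441, 0.3839, -0.2824, 1.8748, 0.1303, 0.8943, -2.2343], 'tcp_pos': [0.5288, 0.2, 0.1658], 'orientation': [-3.1333, 0.1181, -0.0063], 'contact_force': [-0.0697, 0.413, -0.3294], 'moment': [-0.0236, 0.0204, 0.0226], 'grip_width': -0.0001}
[[0.9972, -0.0752, 0.0043], [-0.0753, -0.9971, 0.0059], [0.0038, -0.0062, -1.0]]
tool mm [12.7 11.3 45.8] rot [-0.0062 -0.0038  0.0102] tcp in case [-103.    10.9  165.8]
```

View pics/w1.png

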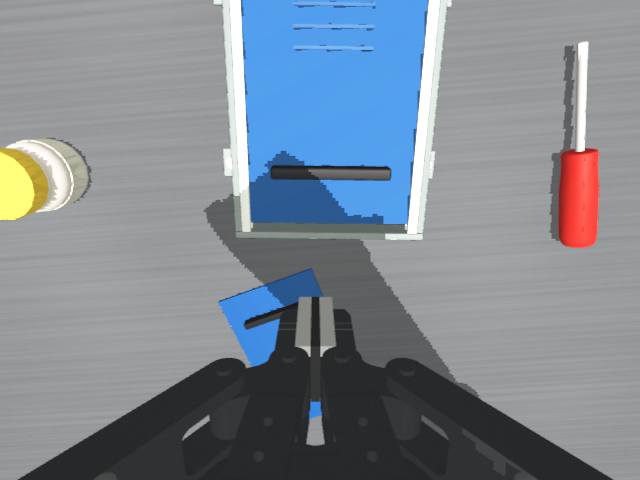

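The wrist view shows the ridge at (271–391,173) and the front wall top at about row 230–237, squarely in line with the tool.

Run:
```python
from h import *
f=dict(np.load("w1.npz"))
for n,u,v,z in [("ridge L",271,170,.055),("ridge R",391,171,.055),("frontwall outer L",236,237,.048),("fw outer R",422,238,.048),("lidfront L",251,223,.043),("lidfront R",409,223,.043)]:
  p=pt(f,u,v,z=z);print(n,p.round(4),(incase(p)*1000).round(1))
```

```text
ridge L [0.5765 0.226  0.055 ] [-57.7  41.   55. ]
ridge R [0.57   0.1477 0.055 ] [-57.5 -37.6  55. ]
frontwall outer L [0.5299 0.2572 0.048 ] [-106.8   68.    48. ]
fw outer R [0.5195 0.1251 0.048 ] [-105.9  -64.5   48. ]
lidfront L [0.5381 0.2462 0.043 ] [-97.7  57.8  43. ]
lidfront R [0.5298 0.1332 0.043 ] [-96.3 -55.5  43. ]
```

>>> {"method": "play_rows", "body": {"increments": [[13,11,25,-0.006,-0.004,0.01,255],[0,0,20,0,0,0,255],[0,0,0,0,0,0,255]]}}

```text
clock: 2.8
tcp_pos: [0.5398, 0.1826, 0.1168]
orientation: [3.133, -0.137, -0.008]
contact_force: [0.2, -0.7, -0.3]
grip_width: 0.0002
```

Run:
```python
from h import *
to(case(-.088,0,.047))
```

```text
{'clock': 2.8, 'joints': [-0.2349, 0.4581, -0.258, 1.8926, 0.1583, 0.8174, -2.235], 'tcp_pos': [0.5398, 0.1826, 0.1168], 'orientation': [3.1333, -0.1368, -0.0078], 'contact_force': [0.1542, -0.7223, -0.3392], 'moment': [-0.0399, -0.0143, 0.0098], 'grip_width': 0.0002}
[[0.9962, -0.0871, -0.0052], [-0.0872, -0.9962, -0.0051], [-0.0047, 0.0055, -1.0]]
tool mm [ 2.9 -5.8 69.7] rot [ 0.0055  0.0047 -0.0018] tcp in case [-90.5  -5.4 116.8]
```

>>> {"method": "play_rows", "body": {"increments": [[3,-6,30,0.005,0.005,-0.002,255],[1,0,30,0,0,0,255],[0,0,0,0,0,0,255]]}}

```text
clock: 3.1
tcp_pos: [0.5468, 0.1842, 0.0584]
orientation: [3.137, -0.142, 0.006]
contact_force: [-0.6, -0.6, -0.1]
grip_width: 0.0002
```

Run:
```python
from h import *
to(case(-.088,0.001,.047))
f=grab_frame("wrist");save(f,"w2.png")
```

```text
{'clock': 3.1, 'joints': [-0.2522, 0.5459, -0.2364, 1.9153, 0.195, 0.6995, -2.2663], 'tcp_pos': [0.5468, 0.1842, 0.0584], 'orientation': [3.1369, -0.1421, 0.0062], 'contact_force': [-0.5588, -0.5524, -0.0976], 'moment': [-0.0523, 0.0447, -0.0023], 'grip_width': 0.0002}
[[0.9959, -0.0904, 0.0039], [-0.0904, -0.9959, -0.0017], [0.004, 0.0013, -1.0]]
tool mm [-4.3 -4.2 11.4] rot [ 0.0013 -0.004  -0.005 ] tcp in case [-83.7  -3.2  58.4]
```

View pics/w2.png

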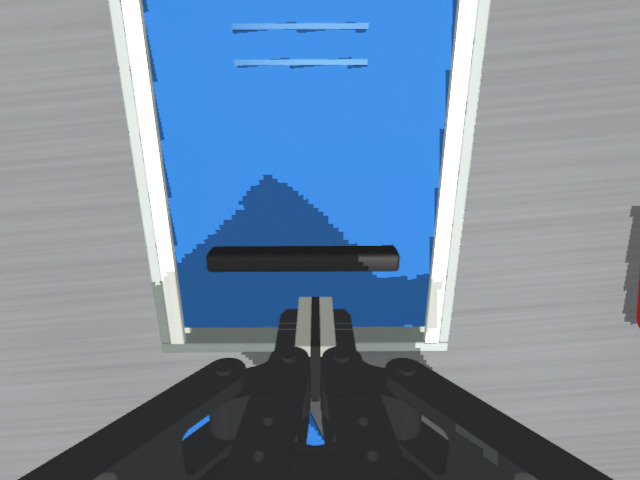

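The fingertip at (316,297) is in front of the ridge at (208–399,258). I'll shift about 5 mm left and go down.

>>> {"method": "play_rows", "body": {"increments": [[-2,-5,6,0,-0.004,-0.005,255],[0,0,4,0,0,0,255],[0,0,0,0,0,0,255]]}}

```text
clock: 3.45
tcp_pos: [0.5491, 0.1905, 0.0546]
orientation: [-3.137, 0.136, -0.013]
contact_force: [0.1, -0.3, -0.1]
grip_width: -0.0001
```

Run:
```python
from h import *
to(case(.033,0.001,.0475))
```

```text
{'clock': 3.45, 'joints': [-0.2601, 0.5549, -0.2365, 1.9107, 0.1985, 0.6901, -2.2725], 'tcp_pos': [0.5491, 0.1905, 0.0546], 'orientation': [-3.1366, 0.136, -0.0126], 'contact_force': [0.1129, -0.29, -0.1003], 'moment': [-0.0075, 0.0171, -0.0246], 'grip_width': -0.0001}
[[0.9962, -0.0865, 0.0081], [-0.0865, -0.9962, 0.0017], [0.0079, -0.0024, -1.0]]
tool mm [114.9   2.1   8. ] rot [-0.0024 -0.0079 -0.0012] tcp in case [-82.    3.2  54.6]
```

>>> {"method": "play_rows", "body": {"increments": [[-2,2,5,0,-0.008,0,255],[0,0,3,0,0,0,255]]}}

```text
clock: 3.65
tcp_pos: [0.5479, 0.1891, 0.0479]
orientation: [-3.135, 0.136, -0.004]
contact_force: [-0.1, 0.4, 0.5]
grip_width: -0.0001
```

Run:
```python
from h import *
to(case(.033,0.001,.0475))
```

```text
{'clock': 3.65, 'joints': [-0.2562, 0.5652, -0.2371, 1.9133, 0.1977, 0.6818, -2.2686], 'tcp_pos': [0.5479, 0.1891, 0.0479], 'orientation': [-3.1351, 0.1356, -0.0035], 'contact_force': [-0.0639, 0.3505, 0.4822], 'moment': [-0.016, 0.0329, -0.0217], 'grip_width': -0.0001}
[[0.9963, -0.0863, 0.0024], [-0.0863, -0.9963, 0.0034], [0.0021, -0.0036, -1.0]]
tool mm [116.1   0.6   0.7] rot [-0.0036 -0.0021 -0.0009] tcp in case [-83.1   1.7  47.9]
```

>>> {"method": "play_rows", "body": {"increments": [[8,0,0,0,0,0,255],[8,0,0,0,0,0,255],[12,0,0,0,0,0,255],[12,0,0,0,0,0,255],[12,0,0,0,0,0,255]]}}

```text
clock: 4.15
tcp_pos: [0.6025, 0.1842, 0.0477]
orientation: [-3.136, 0.134, -0.001]
contact_force: [0.2, -0.4, -0.2]
grip_width: -0.0003
```

Run:
```python
from h import *
to(case(.029,0.001,.0475))
```

```text
{'clock': 4.15, 'joints': [-0.2249, 0.6286, -0.2311, 1.7877, 0.1962, 0.7459, -2.2141], 'tcp_pos': [0.6025, 0.1842, 0.0477], 'orientation': [-3.1358, 0.1343, -0.0008], 'contact_force': [0.2223, -0.3752, -0.1766], 'moment': [0.0283, 0.0744, 0.0251], 'grip_width': -0.0003}
[[0.9963, -0.0855, 0.0006], [-0.0855, -0.9963, 0.0029], [0.0004, -0.003, -1.0]]
tool mm [57.2  0.5  0.2] rot [-0.003  -0.0004 -0.0001] tcp in case [-28.2   1.5  47.7]
```

Run:
```python
from h import *
f=grab_frame("wrist");save(f,"w3.png")
f=grab_frame("top");save(f,"t3.png",(160,150,300,290),4)
```

```text
(no output)
```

View pics/w3.png

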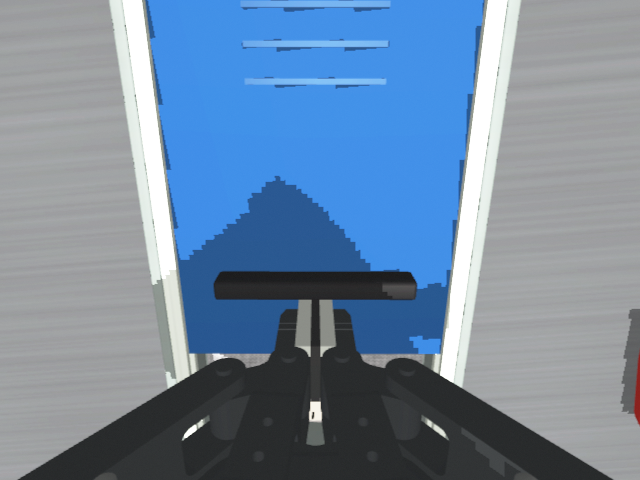

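View pics/t3.png

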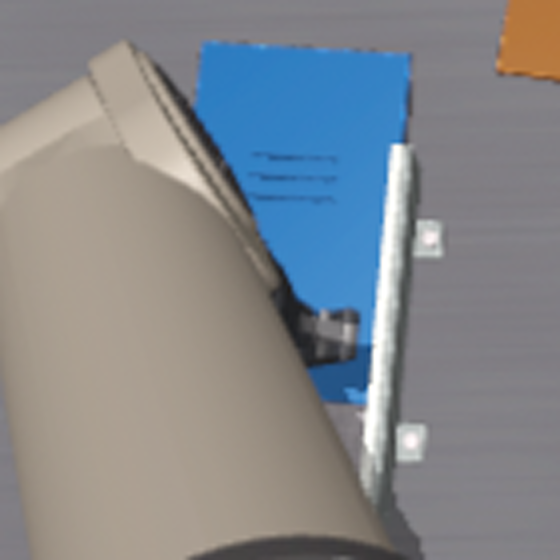

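The ridge at (215–415,285) rests against the fingertip. The lid is moving and stays level in its tracks.

>>> {"method": "play_rows", "body": {"increments": [[12,0,0,0,0,0,255],[12,0,0,0,0,0,255],[12,0,0,0,0,0,255],[10,0,0,0,0,0,255],[6,0,0,0,0,0,255]]}}

```text
clock: 4.75
tcp_pos: [0.657, 0.1791, 0.0472]
orientation: [-3.136, 0.136, 0.001]
contact_force: [-0.7, -0.2, 1.6]
grip_width: 0.0002
```

Run:
```python
from h import *
to(case(.029,0.001,.0475))
f=grab_frame("wrist");save(f,"w4.png");np.savez("w4.npz",**f)
```

```text
{'clock': 4.75, 'joints': [-0.2009, 0.695, -0.2247, 1.6551, 0.1937, 0.8128, -2.1664], 'tcp_pos': [0.657, 0.1791, 0.0472], 'orientation': [-3.1357, 0.1365, 0.0009], 'contact_force': [-0.682, -0.1609, 1.5941], 'moment': [-0.0233, 0.145, 0.0054], 'grip_width': 0.0002}
[[0.9962, -0.0869, -0.0005], [-0.0869, -0.9962, 0.0029], [-0.0007, -0.0029, -1.0]]
tool mm [ 2.5  0.1 -0.3] rot [-0.0029  0.0007 -0.0015] tcp in case [26.5  1.1 47.2]
```

View pics/w4.png

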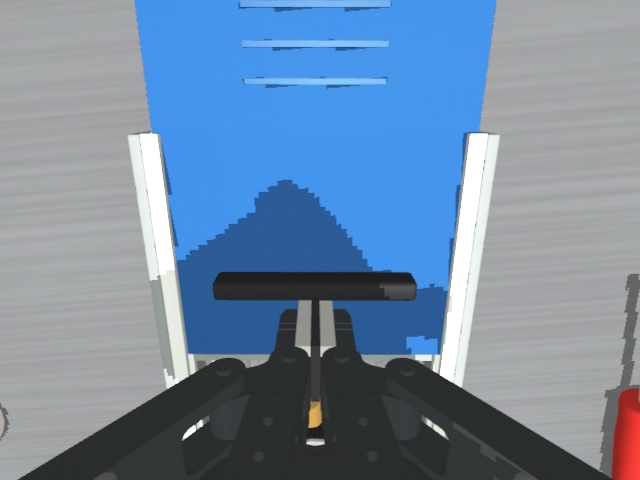

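The ridge is at rows 272–298, and the track ends are at (140,133) and (487,133).

Run:
```python
from h import *
f=dict(np.load("w4.npz"))
for n,u,v,z in [("ridge back top",315,272,.055),("trk L",145,133,.048),("trk R",484,133,.048),("lid front L",192,354,.043),("lidfront R",438,354,.043)]:
  p=pt(f,u,v,z=z);print(n,p.round(4),(incase(p)*1000).round(1))
```

```text
ridge back top [0.6825 0.177  0.055 ] [52.1  1.1 55. ]
trk L [0.738  0.2326 0.048 ] [102.7  61.3  48. ]
trk R [0.7277 0.1132 0.048 ] [102.5 -58.6  48. ]
lid front L [0.6419 0.2358 0.043 ] [ 6.6 56.3 43. ]
lidfront R [0.6326 0.1262 0.043 ] [  6.7 -53.7  43. ]
```

>>> {"method": "play_rows", "body": {"increments": [[-12,0,0,0,0,0,255],[-8,0,-20,0,0,0,200],[-30,0,-35,0,0,0,120],[-35,0,-35,0,0,0,120],[-35,0,-35,0,0,0,120]]}}

```text
clock: 5.3
tcp_pos: [0.5313, 0.187, 0.1683]
orientation: [3.137, -0.142, -0.015]
contact_force: [0.1, 0.4, 0.3]
grip_width: 0.0452
```

>>> {"method": "play_rows", "body": {"increments": [[-40,0,-10,0,0,0,70],[-20,0,-5,0,0,0,70],[0,0,0,0,0,0,70]]}}

```text
clock: 5.6
tcp_pos: [0.4639, 0.1945, 0.1892]
orientation: [-3.139, 0.133, 0.005]
contact_force: [-0.9, -0.7, -0.4]
grip_width: 0.0623
```

Run:
```python
from h import *
to(case(-.05,0.001,.1))
f=grab_frame("wrist");save(f,"w5.png");np.savez("w5.npz",**f)
```

```text
{'clock': 5.6, 'joints': [-0.2495, 0.265, -0.3156, 1.985, 0.1009, 0.9091, -2.2723], 'tcp_pos': [0.4639, 0.1945, 0.1892], 'orientation': [-3.1387, 0.1326, 0.0047], 'contact_force': [-0.8691, -0.6752, -0.3819], 'moment': [0.0587, -0.0199, 0.0049], 'grip_width': 0.0623}
[[0.9964, -0.0843, -0.003], [-0.0843, -0.9964, 0.0003], [-0.003, -0.0, -1.0]]
tool mm [117.5  -1.   88.8] rot [-0.      0.003   0.0011] tcp in case [-1.672e+02 -1.000e-01  1.892e+02]
```

View pics/w5.png

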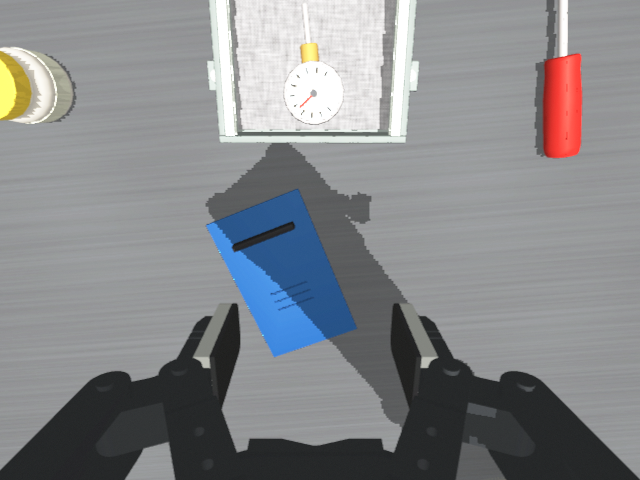

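The compartment is clear. The gauge dial is at (313,92), its stem points up to about (306,3), and its edge is close to the front wall at row 131.

Run:
```python
from h import *
f=dict(np.load("w5.npz"));save(f,"g5.png",(200,0,430,160),3.4)
for n,u,v,z in [("dial",313.5,92,.038),("dialbot",313.5,124,.038),("dialtop",313.5,61,.038),("dialL",285,92,.038),("dialR",343,92,.038),("stem",310,52,.021),("tip",306,3,.021),("wall L",237,131,.048),("wall R",390,131,.048)]:
  p=pt(f,u,v,z=z);print(n,p.round(4),(incase(p)*1000).round(1))
print(pt(f,320,92),pt(f,300,110))
```

```text
dial [0.5573 0.1877 0.038 ] [-73.5   1.2  38. ]
dialbot [0.5356 0.1896 0.038 ] [-95.4   1.2  38. ]
dialtop [0.5774 0.186  0.038 ] [-53.4   1.2  38. ]
dialL [0.559  0.2079 0.038 ] [-73.6  21.4  38. ]
dialR [0.5556 0.1668 0.038 ] [-73.5 -19.8  38. ]
stem [0.5852 0.188  0.021 ] [-45.8   3.8  21. ]
tip [0.6166 0.188  0.021 ] [-14.6   6.5  21. ]
wall L [0.5359 0.244  0.048 ] [-99.7  55.4  48. ]
wall R [0.5267 0.1359 0.048 ] [-99.6 -53.1  48. ]
[0.55701017 0.18311014 0.03583729] [0.54603107 0.19855905 0.03629439]
```

View pics/g5.png

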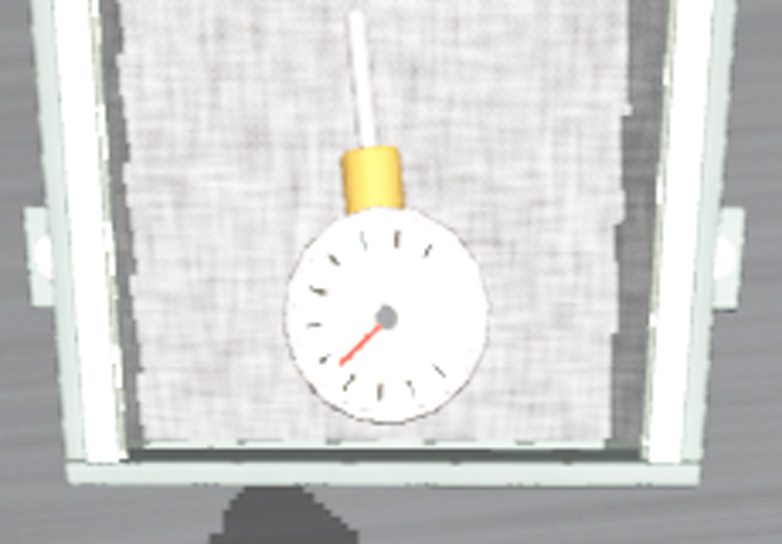

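>>> {"method": "play_rows", "body": {"increments": [[32,0,25,0,0,0,70],[32,-1,25,0,0,0,70],[27,0,25,0,0,0,70],[3,0,20,0,0,0,70],[0,0,0,0,0,0,70]]}}

```text
clock: 6.15
tcp_pos: [0.5647, 0.1854, 0.0886]
orientation: [3.138, -0.135, 0.001]
contact_force: [-1.4, -0.2, -0.0]
grip_width: 0.0618
```

Run:
```python
from h import *
to(case(-.074,0.0012,.01))
f=grab_frame("wrist");save(f,"w6.png");np.savez("w6.npz",**f)
```

```text
{'clock': 6.15, 'joints': [-0.2302, 0.5272, -0.2525, 1.8561, 0.1812, 0.7804, -2.236], 'tcp_pos': [0.5647, 0.1854, 0.0886], 'orientation': [3.1377, -0.1352, 0.0009], 'contact_force': [-1.4108, -0.2251, -0.0087], 'moment': [-0.064, 0.0483, 0.0234], 'grip_width': 0.0618}
[[0.9963, -0.086, 0.0006], [-0.086, -0.9963, -0.001], [0.0006, 0.0009, -1.0]]
tool mm [-8.  -1.8 78.5] rot [ 0.0009 -0.0006 -0.0006] tcp in case [-66.   -0.5  88.6]
```

View pics/w6.png

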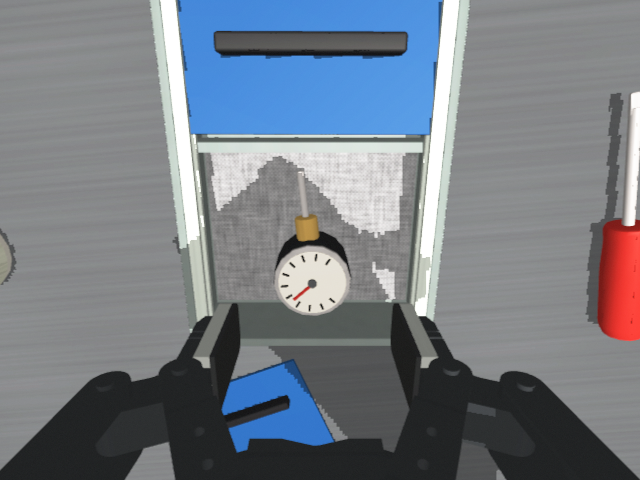

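The gauge dial at (312,281) lies between the fingers' columns (238 and 392), and the compartment edge is clear of the lid at row 134.

Run:
```python
from h import *
f=dict(np.load("w6.npz"))
for n,u,v,z in [("dial",312,281,.038),("dialL",276,280,.038),("dialR",349,280,.038),("bot",312,315,.038),("top",312,247,.038),("wall",312,338,.048)]:
  p=pt(f,u,v,z=z);print(n,p.round(4),(incase(p)*1000).round(1))
```

```text
dial [0.5589 0.1876 0.038 ] [-71.9   1.2  38. ]
dialL [0.5612 0.2073 0.038 ] [-71.3  21.   38. ]
dialR [0.5578 0.1673 0.038 ] [-71.3 -19.1  38. ]
bot [0.5378 0.1895 0.038 ] [-93.1   1.3  38. ]
top [0.5788 0.1859 0.038 ] [-52.    1.1  38. ]
wall [0.5293 0.1902 0.048 ] [-101.7    1.2   48. ]
```

>>> {"method": "play_rows", "body": {"increments": [[-8,-2,5,0,0,0,70],[0,0,15,0,0,0,70],[0,0,10,0,0,0,70]]}}

```text
clock: 6.5
tcp_pos: [0.5583, 0.1895, 0.0613]
orientation: [-3.137, 0.135, -0.011]
contact_force: [-0.1, -0.2, -0.6]
grip_width: 0.062
```

Run:
```python
from h import *
to(case(-.074,0.0012,.01))
```

```text
{'clock': 6.5, 'joints': [-0.247, 0.5566, -0.2442, 1.8866, 0.1989, 0.7146, -2.2624], 'tcp_pos': [0.5583, 0.1895, 0.0613], 'orientation': [-3.1369, 0.1348, -0.011], 'contact_force': [-0.1495, -0.2457, -0.57], 'moment': [0.0229, -0.0107, 0.0429], 'grip_width': 0.062}
[[0.9963, -0.0858, 0.0071], [-0.0858, -0.9963, 0.0015], [0.0069, -0.0021, -1.0]]
tool mm [-1.6  1.9 51.2] rot [-0.0021 -0.0069 -0.0004] tcp in case [-72.8   3.   61.3]
```

>>> {"method": "play_rows", "body": {"increments": [[0,2,20,-0.002,-0.007,0,70],[0,0,15,0,0,0,70],[0,0,8,0,0,0,70],[0,0,4,0,0,0,70]]}}

```text
clock: 6.9
tcp_pos: [0.5572, 0.1884, 0.0116]
orientation: [-3.138, 0.132, -0.001]
contact_force: [-0.1, -0.3, 0.5]
grip_width: 0.0619
```

Run:
```python
from h import *
to(case(-.073,0.0012,.009))
f=grab_frame("wrist");save(f,"w7.png")
```

```text
{'clock': 6.9, 'joints': [-0.2607, 0.6325, -0.225, 1.9014, 0.2249, 0.6312, -2.2805], 'tcp_pos': [0.5572, 0.1884, 0.0116], 'orientation': [-3.1383, 0.1317, -0.0008], 'contact_force': [-0.1215, -0.3391, 0.4873], 'moment': [-0.0269, -0.0375, -0.008], 'grip_width': 0.0619}
[[0.9965, -0.0838, 0.0005], [-0.0838, -0.9965, 0.0005], [0.0005, -0.0006, -1.0]]
tool mm [0.7 0.6 2.6] rot [-0.0006 -0.0005  0.0016] tcp in case [-73.7   1.8  11.6]
```

View pics/w7.png

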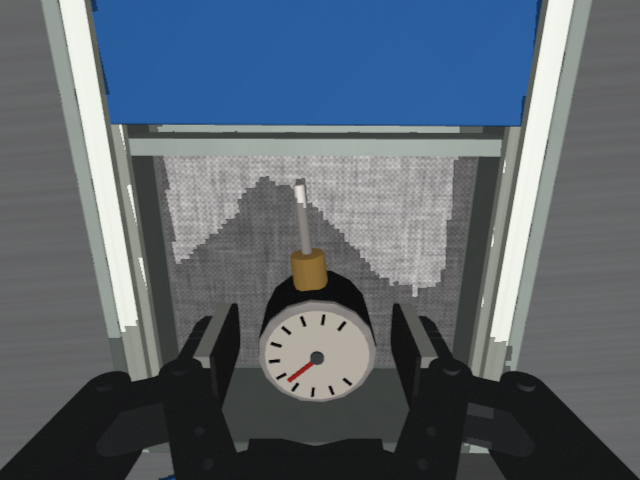

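The gauge at (318,352) is centred between the pads (238 and 392). I'll lower 2 mm and close gently.

>>> {"method": "play_rows", "body": {"increments": [[0,0,2,0,0,0,70],[0,0,0,0,0,0,110],[0,0,0,0,0,0,200],[0,0,0,0,0,0,200],[0,0,0,0,0,0,200]], "force": 40}}

```text
clock: 7.45
tcp_pos: [0.5579, 0.189, 0.0108]
orientation: [-3.137, 0.131, -0.004]
contact_force: [-0.0, 0.2, -1.3]
grip_width: 0.0424
```

>>> {"method": "play_rows", "body": {"increments": [[0,0,0,0,0,0,200],[0,0,0,0,0,0,200]]}}

```text
clock: 7.65
tcp_pos: [0.5578, 0.1888, 0.0108]
orientation: [-3.137, 0.132, -0.003]
contact_force: [0.4, -0.6, -2.8]
grip_width: 0.0426
```

Run:
```python
from h import *
to(case(-.073,0.0012,.009))
f=grab_frame("wrist");save(f,"w8.png")
```

```text
{'clock': 7.65, 'joints': [-0.2614, 0.634, -0.2244, 1.9014, 0.226, 0.6278, -2.2815], 'tcp_pos': [0.5578, 0.1888, 0.0108], 'orientation': [-3.1375, 0.1316, -0.0035], 'contact_force': [0.4004, -0.56, -2.7736], 'moment': [0.0087, 0.0155, -0.0128], 'grip_width': 0.0426}
[[0.9965, -0.0838, 0.0023], [-0.0838, -0.9965, 0.0013], [0.0022, -0.0015, -1.0]]
tool mm [0.1 1.1 1.8] rot [-0.0015 -0.0021  0.0016] tcp in case [-73.1   2.3  10.8]
```

View pics/w8.png

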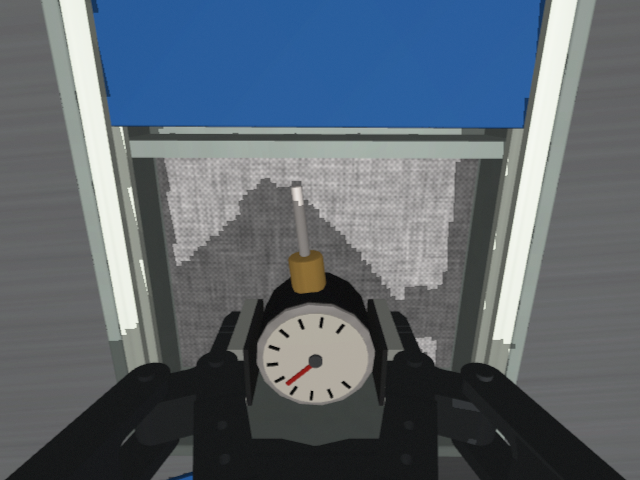

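Gripped, with the opening at 42.6 mm. Lifting straight up.

>>> {"method": "play_rows", "body": {"increments": [[0,0,-10,0,0,0,200],[0,0,-20,0,0,0,200],[0,0,-30,0,0,0,200],[0,0,-30,0,0,0,200],[0,0,-20,0,0,0,200]]}}

```text
clock: 8.2
tcp_pos: [0.5549, 0.1877, 0.1232]
orientation: [3.137, -0.131, -0.008]
contact_force: [0.2, 0.8, -2.0]
grip_width: 0.0426
```

Run:
```python
from h import *
to([.547,-.179,.12])
f=grab_frame("wrist");save(f,"w9.png")
```

```text
{'clock': 8.2, 'joints': [-0.2245, 0.4723, -0.2689, 1.851, 0.1612, 0.8445, -2.2273], 'tcp_pos': [0.5549, 0.1877, 0.1232], 'orientation': [3.1372, -0.1307, -0.0075], 'contact_force': [0.249, 0.7678, -1.9923], 'moment': [0.0505, -0.0091, -0.0005], 'grip_width': 0.0426}
[[0.9965, -0.0832, -0.0049], [-0.0832, -0.9965, -0.0014], [-0.0047, 0.0018, -1.0]]
tool mm [ 22.6 366.1   3.8] rot [0.0018 0.0047 0.0022] tcp in case [-75.9   0.9 123.2]
```

View pics/w9.png

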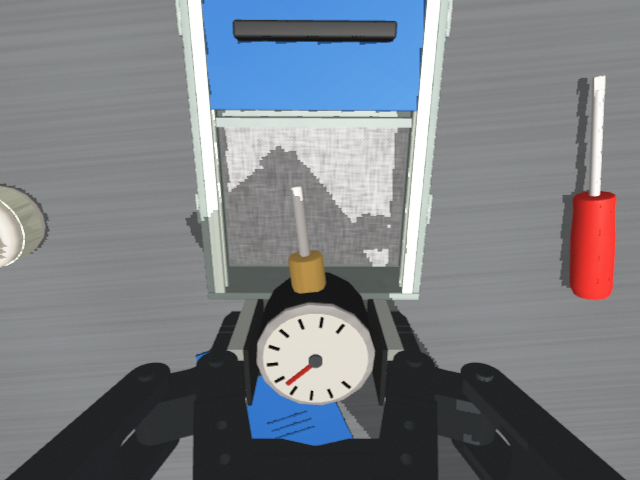

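Held firmly and level, dial at (315,355). Moving to the mat.

>>> {"method": "play_rows", "body": {"increments": [[0,25,0,0,0.005,0,200],[2,40,0,0,0,0,200],[3,40,0,0,0,0,200],[3,40,0,0,0,0,200],[3,40,0,0,0,0,200]]}}

```text
clock: 8.75
tcp_pos: [0.5539, 0.0075, 0.1294]
orientation: [-3.132, 0.108, -0.019]
contact_force: [0.1, -1.0, -2.6]
grip_width: 0.0428
```

>>> {"method": "play_rows", "body": {"increments": [[3,40,0,0,0,0,200],[3,40,0,0,0,0,200],[3,35,0,0,0,0,200],[2,25,0,0,0,0,200],[0,10,0,0,0,0,200]]}}

```text
clock: 9.25
tcp_pos: [0.5519, -0.1552, 0.1285]
orientation: [-3.135, 0.119, -0.018]
contact_force: [0.7, 0.1, -2.0]
grip_width: 0.0424
```

Run:
```python
from h import *
to([.547,-.179,.12])
```

```text
{'clock': 9.25, 'joints': [0.328, 0.4343, -0.2021, 1.8927, 0.1085, 0.8141, -1.5761], 'tcp_pos': [0.5519, -0.1552, 0.1285], 'orientation': [-3.1347, 0.1189, -0.0184], 'contact_force': [0.677, 0.0577, -1.9891], 'moment': [-0.0534, 0.0337, 0.0034], 'grip_width': 0.0424}
[[0.9971, -0.0758, 0.0119], [-0.0758, -0.9971, 0.0041], [0.0115, -0.005, -0.9999]]
tool mm [-3.2 24.2  8.4] rot [-0.005  -0.0115  0.0096] tcp in case [ -49.7 -341.   128.5]
```

>>> {"method": "play_rows", "body": {"increments": [[-2,18,10,-0.005,-0.011,0.009,200],[-1,6,20,0,0,0,200],[0,0,15,0,0,0,200],[0,0,10,0,0,0,200],[0,0,0,0,0,0,200]]}}

```text
clock: 9.75
tcp_pos: [0.5461, -0.1792, 0.0695]
orientation: [-3.138, 0.133, 0.004]
contact_force: [0.2, -0.8, -1.5]
grip_width: 0.0424
```

Run:
```python
from h import *
to([.547,-.179,.009])
f=grab_frame("wrist");save(f,"w10.png")
f=grab_frame("top");save(f,"t10.png")
```

```text
{'clock': 9.75, 'joints': [0.3467, 0.5237, -0.1783, 1.9148, 0.1355, 0.7168, -1.5664], 'tcp_pos': [0.5461, -0.1792, 0.0695], 'orientation': [-3.1385, 0.1332, 0.0036], 'contact_force': [0.208, -0.8492, -1.5135], 'moment': [0.028, 0.0478, 0.0022], 'grip_width': 0.0424}
[[0.9964, -0.0847, -0.0023], [-0.0847, -0.9964, 0.0004], [-0.0023, -0.0002, -1.0]]
tool mm [ 1.  -0.3 60.5] rot [-0.0002  0.0023  0.0007] tcp in case [ -53.4 -365.4   69.5]
```

View pics/w10.png

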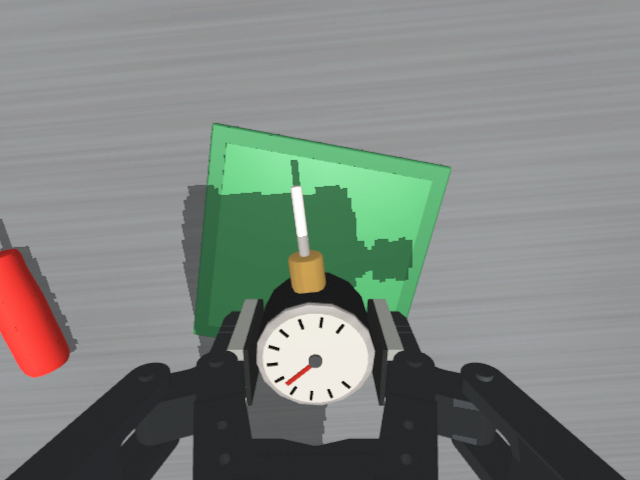

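View pics/t10.png

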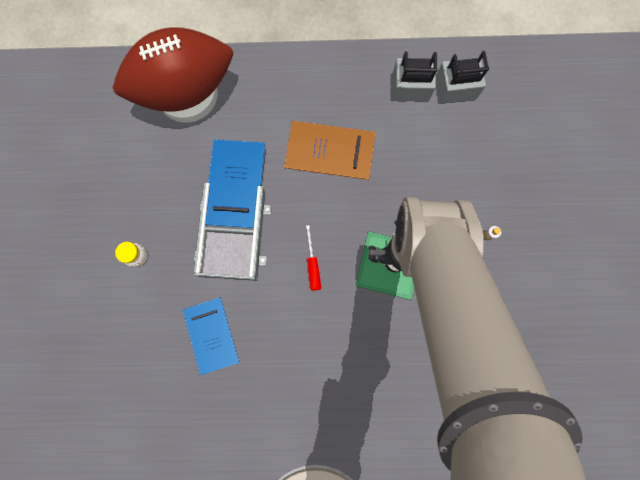

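The gauge is over the mat with its needle along the mat, and the bystanders are unmoved. Lowering.

>>> {"method": "play_rows", "body": {"increments": [[0,0,20,0,0.002,0,200],[0,0,18,0,0,0,200],[0,0,9,0,0,0,200],[0,0,4,0,0,0,200],[0,0,2,0,0,0,200]]}}

```text
clock: 10.35
tcp_pos: [0.5523, -0.1782, 0.021]
orientation: [3.138, -0.128, 0.017]
contact_force: [0.4, 0.7, -2.2]
grip_width: 0.0426
```

Run:
```python
from h import *
to([.547,-.179,.009])
```

```text
{'clock': 10.35, 'joints': [0.3308, 0.5996, -0.1637, 1.9301, 0.1598, 0.613, -1.5873], 'tcp_pos': [0.5523, -0.1782, 0.021], 'orientation': [3.1376, -0.1282, 0.0174], 'contact_force': [0.4297, 0.6664, -2.1567], 'moment': [0.0072, 0.0179, 0.0492], 'grip_width': 0.0426}
[[0.9966, -0.0816, 0.011], [-0.0816, -0.9967, -0.0018], [0.0111, 0.0009, -0.9999]]
tool mm [-5.3  1.3 12. ] rot [ 0.0009 -0.0111  0.0038] tcp in case [ -47.3 -363.8   21. ]
```

>>> {"method": "play_rows", "body": {"increments": [[-4,1,4,0,-0.011,0.003,200],[-1,0,3,0,0,0,200],[0,0,2,0,0,0,200]]}}

```text
clock: 10.65
tcp_pos: [0.5481, -0.179, 0.013]
orientation: [3.137, -0.133, 0.003]
contact_force: [-0.0, 0.4, -2.1]
grip_width: 0.0428
```

Run:
```python
from h import *
to([.547,-.179,.009])
```

```text
{'clock': 10.65, 'joints': [0.3296, 0.6114, -0.1594, 1.9342, 0.1626, 0.6063, -1.5908], 'tcp_pos': [0.5481, -0.179, 0.013], 'orientation': [3.1374, -0.1333, 0.0028], 'contact_force': [-0.0272, 0.4385, -2.0934], 'moment': [0.0239, -0.0005, 0.0218], 'grip_width': 0.0428}
[[0.9964, -0.0848, 0.0017], [-0.0848, -0.9964, -0.0015], [0.0018, 0.0013, -1.0]]
tool mm [-1.1  0.   4. ] rot [ 0.0013 -0.0018  0.0006] tcp in case [ -51.4 -365.1   13. ]
```

>>> {"method": "play_rows", "body": {"increments": [[-1,0,2.5,0,0,0,200],[0,0,1.5,0,0,0,200],[0,0,0,0,0,0,200]]}}

```text
clock: 10.95
tcp_pos: [0.5471, -0.1791, 0.0089]
orientation: [3.137, -0.134, 0.003]
contact_force: [-0.2, 0.8, -2.1]
grip_width: 0.0423
```

Run:
```python
from h import *
to([.547,-.179,.009])
```

```text
{'clock': 10.95, 'joints': [0.3289, 0.6169, -0.1578, 1.9377, 0.1646, 0.5969, -1.5924], 'tcp_pos': [0.5471, -0.1791, 0.0089], 'orientation': [3.1372, -0.1336, 0.0033], 'contact_force': [-0.2115, 0.8427, -2.1016], 'moment': [-0.0098, 0.0248, -0.0485], 'grip_width': 0.0423}
[[0.9964, -0.085, 0.0021], [-0.085, -0.9964, -0.0016], [0.0022, 0.0015, -1.0]]
tool mm [-0.1 -0.1 -0.1] rot [ 0.0015 -0.0022  0.0004] tcp in case [ -52.4 -365.2    8.9]
```

>>> {"method": "play_rows", "body": {"increments": [[0,0,1.5,0,0,0,200],[0,0,0.5,0,0,0,200],[0,0,0,0,0,0,200]]}}

```text
clock: 11.25
tcp_pos: [0.5475, -0.1792, 0.0085]
orientation: [3.137, -0.134, 0.004]
contact_force: [-0.2, 0.7, -2.1]
grip_width: 0.043
```

Run:
```python
from h import *
to([.547,-.179,.009])
f=grab_frame("scene");save(f,"s11.png",(190,250,320,350),6)
```

```text
{'clock': 11.25, 'joints': [0.3283, 0.6178, -0.1573, 1.9373, 0.165, 0.5957, -1.5931], 'tcp_pos': [0.5475, -0.1792, 0.0085], 'orientation': [3.1368, -0.134, 0.0043], 'contact_force': [-0.1937, 0.6988, -2.1407], 'moment': [0.0127, 0.0262, -0.0136], 'grip_width': 0.043}
[[0.9964, -0.0853, 0.0026], [-0.0853, -0.9964, -0.002], [0.0028, 0.0018, -1.0]]
tool mm [-0.5 -0.2 -0.5] rot [ 0.0018 -0.0028  0.0001] tcp in case [ -52.  -365.3    8.5]
```

View pics/s11.png

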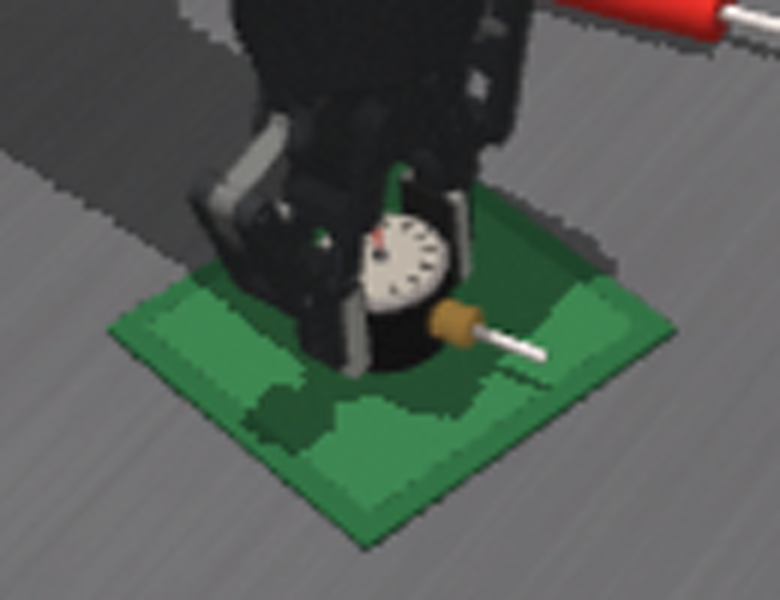

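Gauge level just above or on the mat, held dial up, with no contact force yet. Lowering a bit more.

>>> {"method": "play_rows", "body": {"increments": [[0,0,1.5,0,0,0,200],[0,0,1.5,0,0,0,200],[0,0,1,0,0,0,200]]}}

```text
clock: 11.6
tcp_pos: [0.5477, -0.1793, 0.0083]
orientation: [3.136, -0.135, 0.004]
contact_force: [-3.1, 1.3, 7.5]
grip_width: 0.0426
```

Contact: +7.5 N. Releasing.

>>> {"method": "play_rows", "body": {"increments": [[0,0,-1,0,0,0,125],[0,0,0,0,0,0,115],[0,0,0,0,0,0,90],[0,0,0,0,0,0,60],[0,0,0,0,0,0,60]]}}

```text
clock: 12.1
tcp_pos: [0.5487, -0.1795, 0.0094]
orientation: [3.136, -0.135, 0.007]
contact_force: [-0.1, -0.6, 0.7]
grip_width: 0.0658
```

Run:
```python
from h import *
to([.547,-.179,.009])
f=grab_frame("wrist");save(f,"w12.png")
```

```text
{'clock': 12.1, 'joints': [0.3274, 0.6169, -0.1566, 1.9355, 0.1653, 0.5965, -1.5941], 'tcp_pos': [0.5487, -0.1795, 0.0094], 'orientation': [3.1358, -0.1347, 0.007], 'contact_force': [-0.0827, -0.6097, 0.7496], 'moment': [0.0112, -0.0046, -0.0014], 'grip_width': 0.0658}
[[0.9963, -0.0858, 0.0043], [-0.0858, -0.9963, -0.0031], [0.0046, 0.0027, -1.0]]
tool mm [-1.8 -0.4  0.4] rot [ 0.0027 -0.0046 -0.0004] tcp in case [ -50.7 -365.5    9.4]
```

View pics/w12.png

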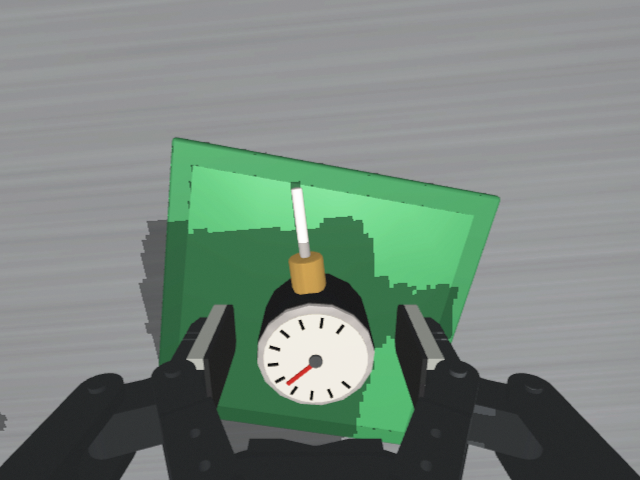

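Released, with a clear gap on both sides and the dial up at (316,355). Lifting straight up, then back to the case.

>>> {"method": "play_rows", "body": {"increments": [[0,0,-12,0,0,0,60],[0,0,-20,0,0,0,60],[0,0,-35,0,0,0,60],[0,0,-35,0,0,0,60],[0,0,-35,0,0,0,60]]}}

```text
clock: 12.65
tcp_pos: [0.5446, -0.178, 0.1484]
orientation: [3.138, -0.134, -0.009]
contact_force: [0.7, 0.1, 0.4]
grip_width: 0.0655
```

>>> {"method": "play_rows", "body": {"increments": [[0,-30,0,0,0,0,255],[0,-45,0,0,0,0,255],[5,-45,0,0,0,0,255],[10,-45,0,0,0,0,255],[15,-45,0,0,0,0,255]]}}

```text
clock: 13.15
tcp_pos: [0.5975, 0.0231, 0.1601]
orientation: [3.13, -0.161, 0.016]
contact_force: [1.6, -0.1, 0.9]
grip_width: -0.0004
```

Run:
```python
from h import *
to(case(.075,.0015,.12))
f=grab_frame("top");save(f,"t13.png");save(f,"t13m.png",(340,215,440,310),6);np.savez("t13.npz",**f)
```

```text
{'clock': 13.15, 'joints': [0.0376, 0.4343, -0.2406, 1.8076, 0.1403, 0.9074, -1.9412], 'tcp_pos': [0.5975, 0.0231, 0.1601], 'orientation': [3.1295, -0.1615, 0.0159], 'contact_force': [1.574, -0.1453, 0.9273], 'moment': [-0.0157, -0.0826, 0.0151], 'grip_width': -0.0004}
[[0.9946, -0.103, 0.0097], [-0.1029, -0.9947, -0.0084], [0.0105, 0.0073, -0.9999]]
tool mm [  91.2 -162.9   39.9] rot [ 0.0074 -0.0105 -0.0176] tcp in case [ -19.5 -159.5  160.1]
```

View pics/t13m.png

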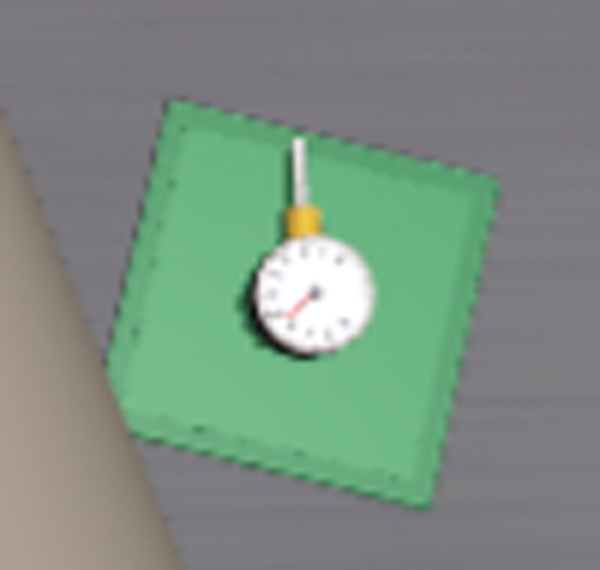

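View pics/t13.png

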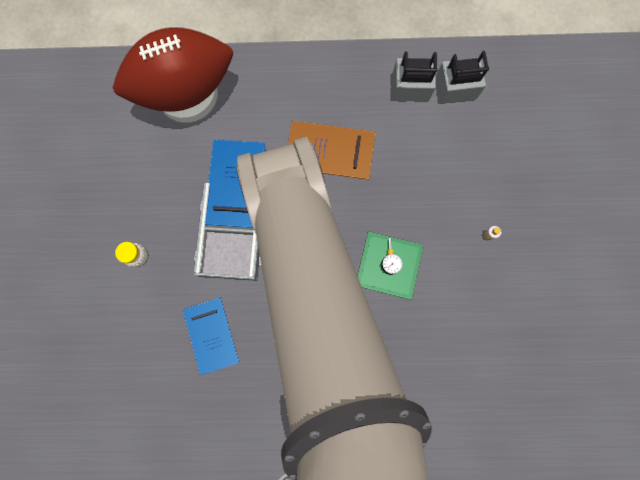

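The gauge sits in the middle of the mat, dial up, at (392,264). The lid is still open and its ridge is at (230,209).

>>> {"method": "play_rows", "body": {"increments": [[20,-36,5,0.007,-0.01,-0.018,255],[20,-36,5,0,0,0,255],[20,-36,5,0,0,0,255],[20,-36,5,0,0,0,255],[10,-18,5,0,0,0,255]]}}

```text
clock: 13.7
tcp_pos: [0.7043, 0.1914, 0.1421]
orientation: [-3.132, 0.114, -0.012]
contact_force: [-0.4, 0.7, 0.3]
grip_width: -0.0003
```

Run:
```python
from h import *
f=dict(np.load("t13.npz"))
p=cp(f,(314,294),340,215,6,.036);print("gauge",p, np.linalg.norm(p[:2]-[.5467,-.1792]))
p=pt(f,230,209,z=.055);print("ridge",incase(p))
to(case(.075,.0015,.12))
```

```text
gauge [ 0.54601505 -0.18011431  0.036     ] 0.0011424158797901968
ridge [4.23213101e-02 4.28206205e-05 5.50000000e-02]
{'clock': 13.7, 'joints': [-0.1899, 0.6549, -0.246, 1.4775, 0.1707, 1.0204, -2.1187], 'tcp_pos': [0.7043, 0.1914, 0.1421], 'orientation': [-3.1322, 0.1144, -0.0119], 'contact_force': [-0.3604, 0.6715, 0.2501], 'moment': [0.001, -0.0407, -0.002], 'grip_width': -0.0003}
[[0.9973, -0.0729, 0.0079], [-0.073, -0.9973, 0.007], [0.0073, -0.0076, -0.9999]]
tool mm [ 2.  16.1 22. ] rot [-0.0076 -0.0073  0.0125] tcp in case [ 72.6  17.4 142.1]
```

>>> {"method": "play_rows", "body": {"increments": [[4,16,20,-0.007,-0.007,0.012,255],[0,0,25,0,0,0,255],[0,0,15,0,0,0,255],[0,0,10,0,0,0,255],[0,0,0,0,0,0,255]]}}

```text
clock: 14.2
tcp_pos: [0.7082, 0.178, 0.0711]
orientation: [-3.137, 0.127, -0.002]
contact_force: [-0.3, -0.3, -0.4]
grip_width: 0.0001
```

Run:
```python
from h import *
to(case(.075,.0015,.048))
f=grab_frame("scene");save(f,"s14.png",(300,130,460,260),5)
```

```text
{'clock': 14.2, 'joints': [-0.1819, 0.7337, -0.2301, 1.5111, 0.1913, 0.9169, -2.1227], 'tcp_pos': [0.7082, 0.178, 0.0711], 'orientation': [-3.1365, 0.1268, -0.0019], 'contact_force': [-0.2719, -0.2666, -0.4229], 'moment': [-0.05, 0.0365, 0.0431], 'grip_width': 0.0001}
[[0.9967, -0.0807, 0.0013], [-0.0807, -0.9967, 0.0025], [0.0011, -0.0026, -1.0]]
tool mm [-2.7  2.9 23.1] rot [-0.0026 -0.0011  0.0047] tcp in case [77.6  4.3 71.1]
```

View pics/s14.png

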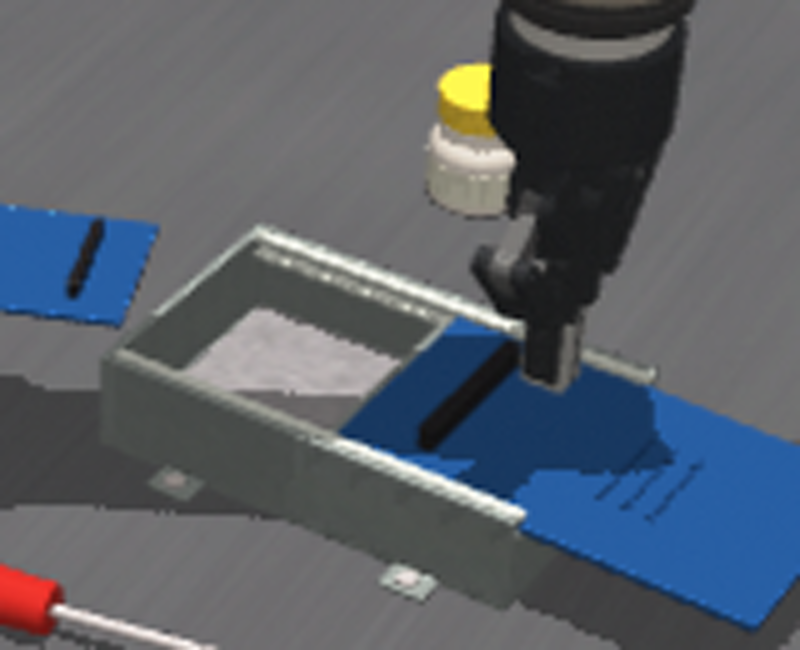

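The fingertip at (552,385) is on the far side of the ridge and still above the lid.

>>> {"method": "play_rows", "body": {"increments": [[-1,3,11,-0.002,0,0.005,255],[0,0,7,0,0,0,255],[0,0,3,0,0,0,255],[0,0,1,0,0,0,255]]}}

```text
clock: 14.65
tcp_pos: [0.7093, 0.1745, 0.0515]
orientation: [-3.137, 0.137, -0.011]
contact_force: [-0.2, 0.2, 0.4]
grip_width: 0.0003
```

Run:
```python
from h import *
to(case(.075,.0015,.048))
```

```text
{'clock': 14.65, 'joints': [-0.1822, 0.7539, -0.2231, 1.5235, 0.199, 0.8795, -2.1312], 'tcp_pos': [0.7093, 0.1745, 0.0515], 'orientation': [-3.1367, 0.1373, -0.0106], 'contact_force': [-0.1713, 0.1521, 0.4167], 'moment': [0.0157, 0.0438, -0.0381], 'grip_width': 0.0003}
[[0.9962, -0.0874, 0.0068], [-0.0874, -0.9962, 0.0015], [0.0066, -0.0021, -1.0]]
tool mm [-4.  -0.6  3.5] rot [-0.0021 -0.0066 -0.002 ] tcp in case [79.   0.9 51.5]
```

>>> {"method": "play_rows", "body": {"increments": [[-3,-1,4,0,-0.006,-0.002,255],[-8,0,1,0,0,0,255],[-8,0,0,0,0,0,255],[-12,0,0,0,0,0,255],[-12,0,0,0,0,0,255]]}}

```text
clock: 15.15
tcp_pos: [0.6651, 0.1797, 0.0466]
orientation: [-3.136, 0.135, -0.004]
contact_force: [0.6, 0.5, 0.1]
grip_width: 0.0001
```

Run:
```python
from h import *
to(case(-.047,.0015,.0475))
```

```text
{'clock': 15.15, 'joints': [-0.1964, 0.7056, -0.2291, 1.6361, 0.2004, 0.8196, -2.166], 'tcp_pos': [0.6651, 0.1797, 0.0466], 'orientation': [-3.1357, 0.1347, -0.0037], 'contact_force': [0.5952, 0.4898, 0.1419], 'moment': [0.0083, -0.1523, -0.0142], 'grip_width': 0.0001}
[[0.9963, -0.0858, 0.0025], [-0.0858, -0.9963, 0.0029], [0.0022, -0.0031, -1.0]]
tool mm [-81.5   0.9  -1.1] rot [-0.0031 -0.0022 -0.0004] tcp in case [34.6  2.4 46.6]
```

>>> {"method": "play_rows", "body": {"increments": [[-12,0,-1,0,0,0,255],[-12,1,0,0,0,0,255],[-12,0,0,0,0,0,255],[-12,0,0,0,0,0,255],[-12,0,0,0,0,0,255]]}}

```text
clock: 15.65
tcp_pos: [0.6003, 0.185, 0.0491]
orientation: [-3.135, 0.132, -0.007]
contact_force: [1.3, 1.1, -0.3]
grip_width: -0.0003
```

Run:
```python
from h import *
to(case(-.047,.0015,.0475))
```

```text
{'clock': 15.65, 'joints': [-0.2225, 0.623, -0.2375, 1.7952, 0.2024, 0.7411, -2.221], 'tcp_pos': [0.6003, 0.185, 0.0491], 'orientation': [-3.1348, 0.1319, -0.0072], 'contact_force': [1.3374, 1.0738, -0.2709], 'moment': [-0.0091, -0.1178, 0.0187], 'grip_width': -0.0003}
[[0.9965, -0.084, 0.0048], [-0.084, -0.9965, 0.0038], [0.0044, -0.0042, -1.0]]
tool mm [-16.5   0.5   1.5] rot [-0.0042 -0.0044  0.0014] tcp in case [-30.5   2.1  49.1]
```

>>> {"method": "play_rows", "body": {"increments": [[-6,0,1,0,-0.004,0,255],[-5,0,1,0,0,0,255],[-3,0,0,0,0,0,255]]}}

```text
clock: 15.95
tcp_pos: [0.5844, 0.1869, 0.0481]
orientation: [-3.134, 0.129, -0.003]
contact_force: [0.2, -0.7, 0.3]
grip_width: -0.0002
```

Run:
```python
from h import *
to(case(-.05,.0015,.0475))
f=grab_frame("wrist");save(f,"w15.png")
```

```text
{'clock': 15.95, 'joints': [-0.2295, 0.6075, -0.241, 1.8298, 0.2016, 0.7243, -2.2332], 'tcp_pos': [0.5844, 0.1869, 0.0481], 'orientation': [-3.134, 0.1293, -0.0027], 'contact_force': [0.1932, -0.676, 0.275], 'moment': [-0.0269, -0.0689, 0.0149], 'grip_width': -0.0002}
[[0.9966, -0.0824, 0.0019], [-0.0824, -0.9966, 0.0048], [0.0015, -0.005, -1.0]]
tool mm [-3.5  1.2  0.6] rot [-0.005  -0.0015  0.003 ] tcp in case [-46.5   2.7  48.1]
```

View pics/w15.png

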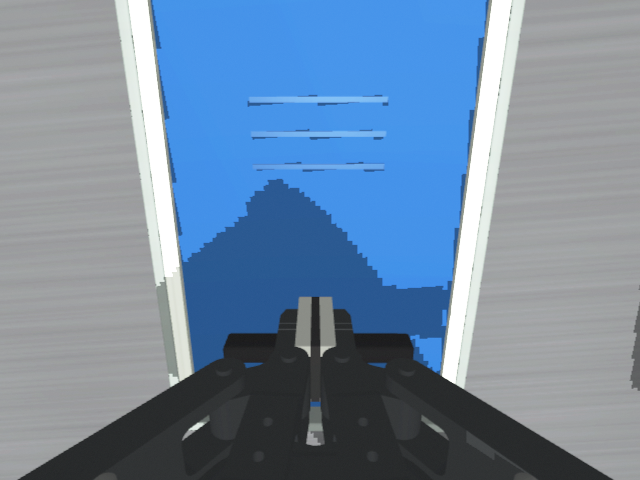

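The fingers are behind the ridge at row 348, nearly shut. Creeping until the stop is felt.

>>> {"method": "play_rows", "body": {"increments": [[-2,1,0,0,0,0,255],[-2,0,0,0,0,0,255]]}}

```text
clock: 16.2
tcp_pos: [0.5806, 0.1863, 0.0481]
orientation: [-3.134, 0.13, -0.003]
contact_force: [-0.2, -0.6, -0.6]
grip_width: -0.0002
```

>>> {"method": "play_rows", "body": {"increments": [[-2,0,0,0,0,0,255],[-2,0,0,0,0,0,255]]}}

```text
clock: 16.4
tcp_pos: [0.5789, 0.1863, 0.0485]
orientation: [-3.133, 0.131, -0.01]
contact_force: [6.6, 0.1, -1.4]
grip_width: -0.0002
```

>>> {"method": "play_rows", "body": {"increments": [[-2.5,0,0,0,0,0,255],[-2.5,0,0,0,0,0,255]]}}

```text
clock: 16.6
tcp_pos: [0.5789, 0.1862, 0.0493]
orientation: [-3.13, 0.134, -0.025]
contact_force: [7.8, -0.8, -4.4]
grip_width: 0.0002
```

The fingers stopped at 7.8 N with no further travel, so the lid is against its stop. Backing off, lifting away and checking.

>>> {"method": "play_rows", "body": {"increments": [[8,0,0,0,0,0,255],[8,0,-10,0,0,0,255],[0,0,-30,0,0,0,255],[-10,0,-40,0,0,0,255],[-20,0,-40,0,0,0,255]]}}

```text
clock: 17.1
tcp_pos: [0.5624, 0.1839, 0.1681]
orientation: [-3.135, 0.139, -0.004]
contact_force: [-0.2, -0.0, 1.6]
grip_width: -0.0003
```

>>> {"method": "play_rows", "body": {"increments": [[-35,0,-20,0,0,0,255],[-35,0,-10,0,0,0,255],[-20,0,0,0,0,0,255],[0,0,0,0,0,0,255],[0,0,0,0,0,0,255]]}}

```text
clock: 17.6
tcp_pos: [0.4725, 0.1943, 0.2093]
orientation: [-3.13, 0.137, -0.021]
contact_force: [-0.8, -0.5, 0.0]
grip_width: -0.0001
```

Run:
```python
from h import *
st()
f=grab_frame("wrist");save(f,"w16.png");np.savez("w16.npz",**f)
f=grab_frame("top");save(f,"t16.png")
```

```text
{'clock': 17.6, 'joints': [-0.2329, 0.2441, -0.3234, 1.9598, 0.0953, 0.9361, -2.2607], 'tcp_pos': [0.4725, 0.1943, 0.2093], 'orientation': [-3.1295, 0.1365, -0.0205], 'contact_force': [-0.8409, -0.5101, 0.0408], 'moment': [-0.0042, -0.0033, -0.0069], 'grip_width': -0.0001}
[[0.9961, -0.087, 0.0135], [-0.0872, -0.9962, 0.0084], [0.0127, -0.0096, -0.9999]]
```

View pics/w16.png

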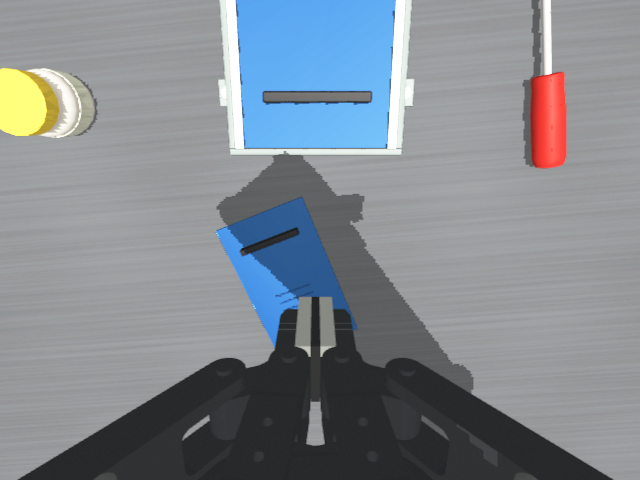

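View pics/t16.png

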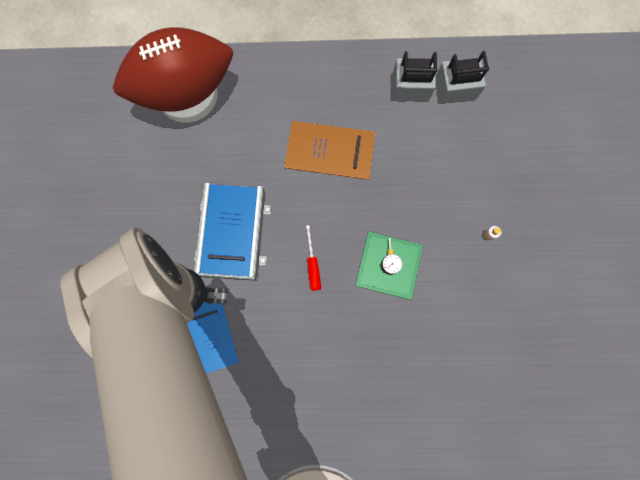

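Lid shut: its front edge meets the wall at row 149 and the ridge is at row 97. The gauge is on the mat at (392,264), and the bystanders are in place.

Run:
```python
from h import *
f=dict(np.load("w16.npz"));save(f,"w16c.png",(215,70,415,165),4)
a=incase(pt(f,317,96,z=.055));b=incase(pt(f,317,154,z=.048));print(a,b,"ridge to wall outer face (expect 43 when shut)",(a-b)[0]*1000)
```

```text
[-0.06504104  0.00051821  0.055     ] [-0.10709641  0.00054119  0.048     ] ridge to wall outer face (expect 43 when shut) 42.05537415499981
```

View pics/w16c.png

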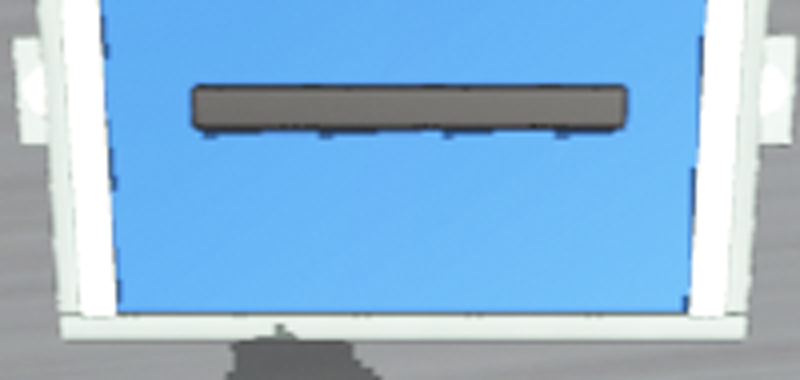

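The lid edge sits flush with the front wall (crop row 313). Handing in.

Run:
```python
from h import *
print(r.hand_in())
```

```text
the job is handed in; nothing more can be done
None
```

The job is done and handed in at about 18 s; the hand-in gives no verdict. I pushed the blue lid open by its ridge, lifted the gauge out and set it dial up on the mat. Then I pushed the lid back until it stopped moving at about 8 N.

What the last checks showed:
- **Gauge:** its centre measured about 1 mm from the mat's centre in the top camera after release. It was still there, dial up, in the final picture.
- **Lid:** the ridge measured 42 mm from the front wall's outer face, against 43 mm expected when shut. The lid edge sits flush with the wall in the close crop.
- **Bystanders:** the jar, coupler and awl look unmoved in the final top picture. I compared them by eye only.
- **Robot:** the arm ended clear of everything.

**Disagreement:** while open, the lid's position read 106 to 112 mm depending on the method (finger contact, top camera, or wrist camera on the ridge or the lid edge). All of these are inside the 95 to 120 mm window.

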